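# Pin an air cylinder's tongue to a mould slide by feel

### The arm

A 6-joint arm with a two-finger parallel gripper is mounted at the origin on the work surface; the furniture and walls round the work are solid. World frame = base frame: x ahead of the robot, y to its left, z up, the work surface at z = 0. Lengths are in m, angles in rad, forces in N, time in s.
With the tool pointing down it reaches from about 0.325 to 1 m from the base axis. Payload 5.1 kg.
Tool frame: the origin (TCP) lies midway between the tips of the shut fingers; the grasp point (between the pads) lies 19 mm behind it; z points along the fingers, y is the line along which they close (so a half turn about z gives the same grasp; the last joint's range is limited). The gripper opens to 85 mm and grips with 20 to 120 N. Pads are 22 mm wide; open, the fingers measure 114 mm over their backs; the gripper's body (76 mm by 85 mm) begins 54 mm behind the grasp point. The pads swing forward as they close: fully open they stand 13 mm farther back than shut.
Start: joints at [1.137, 0.124, 1.65, -0, 1.367, -0.083], TCP at [0.223, 0.61, 0.195] pointing down, gripper open.
Joint ranges: [-2.61, 2.61], [-1.02, 2.33], [0.03, 2.71], [-1.35, 4.49], [0.32, 2.68], [-2.91, 2.91]. Speed limits (rad/s): [2.57, 2.57, 3.14, 3.14, 3.14, 3.14].

### API

Orientations are given as [roll, pitch, yaw] about the fixed x, y, z axes, in that order (R = Rz(yaw) Ry(pitch) Rx(roll)).
In Python, from workcell import robot gives the robot as it stands.
- The arm moves only by the shell command python3 shift.py 'ROWS' [FORCE]. ROWS is rows parted by semicolons, their numbers by spaces, 1 to 12 of them, each of 5 numbers: the finger opening in m, then dx, dy, dz in m, then a turn about the tool's z in rad; each row is the pose to reach, as a shift and turn from the pose commanded when the command began, along the tool's axes at that moment; what a row does not reach only later rows make up. A row lasts 1/12 s, in which the tool goes at most 0.0417 m and 0.125 rad, less where a joint would pass 70% of its speed; a pose out of reach is approached as far as the arm can. The fingers move at their own pace and stop on an object; FORCE is the grip in N (left out, the last holds). Time passes only in rows, so rows that do not move let the fingers close. It prints the time, the measured TCP pose, the force, the opening and the grip force at its end.
- robot.observe(): the state, without advancing time (a new reading comes with each control period).
- robot.grab_frame(name): name is "scene" or "top" or "wrist"; returns the picture (384x512x3 uint8, red, green, blue); there is no depth.
- robot.get_calibration(name): a dict with "intrinsics" (3x3 intrinsics, pixels), "k1" (the pictures are not rectified: a ray, as slopes to the right and down, at radius r is drawn at 1 + k1 r^2 times it, then the intrinsics apply), "extrinsics" (4x4, takes a point from world to camera coordinates); the wrist camera has in their place "T_tool_cam" (4x4, takes a point from camera to tool coordinates, whose origin is the TCP and whose axes are the flange's). Camera axes: x right, y up, looking along -z (the intrinsics and any distortion apply to the point x, -y, -z); pixel columns grow to the right and rows downward; lengths in m; the calibration is good to about 2 mm. A picture is of the moment at which its call begins: read the wrist's pose just before it. get_calibration takes no time and is no camera call.
- robot.finish_job(): hands the job in; it is judged then, once.
The state is a dict: "clock": time; "qpos": joint angles; "qd": joint speeds; "tau": joint torques, N m; "tool_pos": TCP position; "orientation": TCP orientation; "wrist_force": force on the tool from outside, world axes, zero at the start; "moment": the same for the moment, N m; "opening": finger opening in m; "grasp_force": force on a finger pad.
Only numpy, scipy, OpenCV 4.12 (cv2) and the standard library are available. Lean on these libraries where they do the work, as an engineer would, in place of code of your own. Each camera call takes 0.05 s, during which the arm holds its last target. There are 200 camera calls.

### The job

Couple the air cylinder to the mould slide: take the headed pin out of its bush and stand it in the hole in the top of the slide, then work the cylinder rod towards the slide by its hex nut until the hole in the tongue, out of sight in the slot, comes under the pin and the pin drops in and catches the rod. Feel for that and stop there, do not force the rod against the pin; then press the pin fully home past its spring catch, so that its head sits flat on the slide, and let go. Leave the other things on the bench standing where they are.

Things in the scene. Friction and masses are not known exactly. Their poses are not given: they have to be found in the camera images.
- rig: Fixed bed plate, 120 x 420 x 12 mm. Along its y axis: cavity plate (y -134 to -104 mm, 78 high), steel slide (fixed block 70 wide, y -88 to +48, top 66 high; gib rails 99 wide over all, 42 high), bare rod, air cylinder (y +158 to +258, top 61 high, fittings 75). Origin at bench height under the pin hole; x across, +y from slide to cylinder, z up.
- pin_hole (a point): Centre of the mouth of the 18 mm upright hole in the slide's flat top, 66 mm above the bench, axes as the rig's. It passes the upper cheek (z 66 to 46 mm), the tongue's slot (46 to 30) and the lower cheek (30 to 12). Two spring balls in the lower cheek stop a dropped pin 3 to 10 mm short of home; pressing it past them takes some 5 to 15 N.
- rod: Cylinder rod, slides by hand (drag 4 N, stays put). Origin: middle of its hex nut, 38 mm above the bench, axes as the rig's. Nut 26 mm between its upright flats, which face rig +x and -x; flats 34 mm long between two 38 mm flanges. Nut at rig y +130 to +120 mm at the start (rod drawn in), +88 at the end of its travel towards the slide. More than 30 N of rod against the dropped pin spoils the hole.
- tongue_mouth (a point): Where the rod's flat tongue (36 mm wide, 14 thick, top 45 mm above the bench) enters the slide's slot: rig y +48, z 38 mm. The tongue fills the slot under the pin hole at every rod position. Its one 18 mm cross hole stays hidden in the slot; as the tongue is screwed in by a differing amount, it comes under the pin hole with the nut anywhere from rig y +114 to +94 mm.
- pin: Loose headed steel pin, 0.16 to 0.25 kg, 91 mm long, upright in its bush at the start. Origin: centre of its lower tip, z up along it. Shank 16 mm across, 51 long, lowest 6 mm tapered to 10 mm. Tip height over the bench: 45 mm resting on the tongue, 18 to 25 once dropped onto the spring balls (it then locks the rod within about 2 mm), 15 when home.
- pin_grip (a point): On the pin's axis, 80 mm above its tip: the height to grip. The knurled grip is 22 mm in diameter, from 62 to 91 mm above the tip (flat top); below it is the head, a flange 28 mm in diameter from 51 to 56 mm.
- pin_bush: Fixed upright steel bush, 39 mm outside, 45 mm foot, 56 mm high, 19 mm bore, in which the pin stands at the start with its flange on the bush's top. Origin: centre of its underside. (Mind the room: a heavy mould 0.30 m high stands upright behind the rig, in x 0.59 to 0.86, y 0.08 to 0.42 m, its near face slanting.)
- spray_can: Bystander: loose white and blue spray can, 52 mm diameter, 161 mm high. Origin: centre of its underside.
- spring_a: Bystander: loose die spring, 27 mm diameter, 52 mm high, standing. Origin: centre of its underside.
- spring_b: Bystander: loose die spring, 22 mm diameter, 42 mm high, standing. Origin: centre of its underside.
- spare_bush: Bystander: loose shouldered guide bush, 39 mm diameter, 46 mm high, standing empty. Origin: centre of its underside.

How it is judged:
By the outcome, as a careful person would: the job done as asked, in the order asked, and still so for the second after the job is handed in, with the robot touching nothing.
It also fails if it takes over 54 s, if anything falls off the work surface, if the arm or the gripper's body presses on something with over 40 N, if the wrist force passes 120 N, or if a joint passes its speed limit or range.

## Working session

There is one attempt and no reset: what is moved stays moved. The work goes in short steps, Python scripts to look and compute and a shell command to move; the robot and the scene stay as the last step left them, time stands still between calls to the robot, and variables do not carry over. Pictures are saved under pics/ and viewed, at most 10 in all, crops included, and the job is handed in when it is done.

```bash
ls; mkdir -p pics; python3 - <<'E'
from workcell import robot
import cv2
print(robot.observe())
for n in ["scene","top","wrist"]:
    print(n,robot.get_calibration(n))
a=robot.grab_frame("scene");b=robot.grab_frame("top")
for n,i in (("scene",a),("top",b)):
    cv2.imwrite(f"pics/{n}0.png",cv2.resize(i[:,:,::-1],(800,600),interpolation=cv2.INTER_CUBIC)); cv2.imwrite(f"pics/{n}raw.png",i[:,:,::-1])
E
```

```text
pics
shift.py
workcell.py
{'clock': 0.0, 'qpos': array([ 1.13739887e+00,  1.24485540e-01,  1.65170632e+00, -6.94013771e-06,
        1.36754445e+00, -8.25878286e-02]), 'qd': array([-7.18423910e-05, -1.55323109e-04, -1.24402652e-03,  2.17795369e-03,
       -2.34214968e-04, -1.51702045e-03]), 'tau': array([-1.05934705e-03, -4.23618042e+01, -3.65446615e+01, -1.53132187e-04,
        6.81921432e-03, -8.67101932e-06]), 'tool_pos': array([0.22309832, 0.60975226, 0.19374669]), 'orientation': array([-3.13945574e+00, -1.70067514e-04,  2.79078425e+00]), 'wrist_force': array([ 0.30642934, -0.54193299, -0.32408578]), 'moment': array([0.00722585, 0.01398572, 0.01913401]), 'grasp_force': 0.0, 'opening': 0.08553192997116843}
scene {'intrinsics': array([[404.34677028,   0.        , 253.27795772],
       [  0.        , 404.34677028, 183.9161585 ],
       [  0.        ,   0.        ,   1.        ]]), 'k1': 0.03668222414191165, 'extrinsics': array([[ 0.87197788, -0.48923507, -0.01742501, -0.48150449],
       [ 0.37793293,  0.65012325,  0.659171
[... 463 characters left out ...]
32, -0.51190086],
       [-0.06254588,  0.0137622 ,  0.9979472 , -1.14999943],
       [ 0.        ,  0.        ,  0.        ,  1.        ]])}
wrist {'intrinsics': array([[314.9333269 ,   0.        , 258.92177966],
       [  0.        , 314.9333269 , 199.33905246],
       [  0.        ,   0.        ,   1.        ]]), 'k1': -0.0626148863800987, 'T_tool_cam': array([[-5.79855250e-04,  9.61601488e-01,  2.74448978e-01,
         7.04692120e-02],
       [ 9.99999249e-01,  8.53944890e-04, -8.79215747e-04,
         5.74789832e-05],
       [-1.07981947e-03,  2.74448262e-01, -9.61601261e-01,
        -1.78143989e-01],
       [ 0.00000000e+00,  0.00000000e+00,  0.00000000e+00,
         1.00000000e+00]])}
```
View pics/scene0.png

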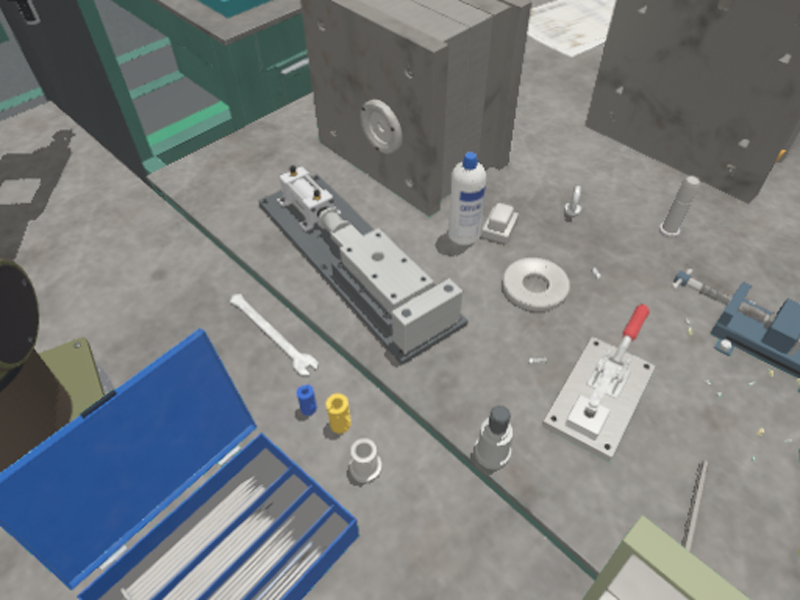

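View pics/top0.png

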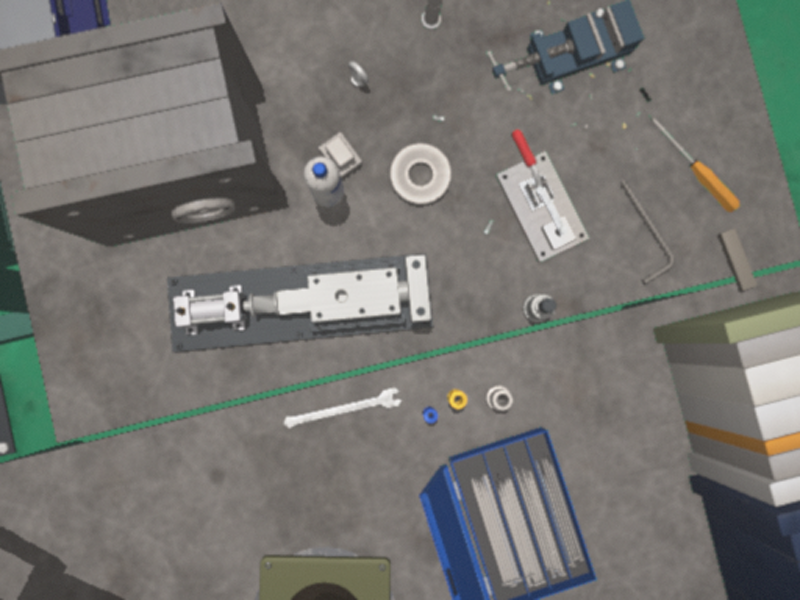

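The scene view shows the pin's grip top at about (499,412) and the pin hole at (377,257), both at 800x600. The top view has them at (546,306) and (342,296). I'll enlarge crops of both.

```bash
python3 - <<'E'
import cv2,numpy as np
s=cv2.imread("pics/sceneraw.png");t=cv2.imread("pics/topraw.png")
def crop(i,x,y,w,h,k): return cv2.resize(i[y:y+h,x:x+w],None,fx=k,fy=k,interpolation=cv2.INTER_CUBIC)
# 400x300 tiles
a=crop(s,295,250,50,60,6) # 300x360 pin scene
b=crop(t,325,180,50,60,6) # top pin
A=crop(s,190,120,120,60*2,5) 
c=crop(s,195,120,80,60,5) #400x300
d=crop(t,150,160,80,60,5)
e=crop(t,200,160,80,60,5)
out=np.zeros((600,800,3),np.uint8)
a=crop(s,290,255,80,60,5); out[:300,:400]=a; b=crop(t,310,165,80,60,5); out[:300,400:]=b
out[300:,:400]=c; out[300:,400:]=d
out[299:301]=255; out[:,399:401]=255
cv2.imwrite("pics/crops1.png",out)
E
```

View pics/crops1.png

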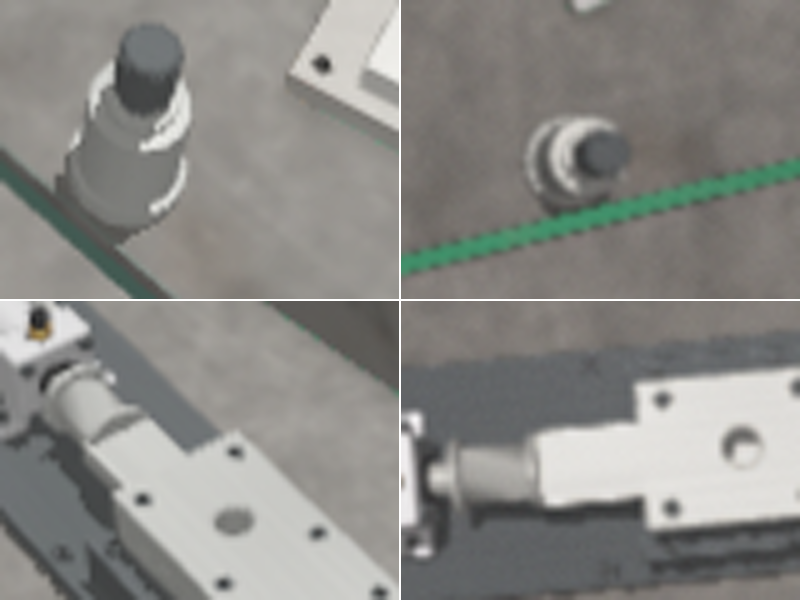

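Crops: pin grip top centre is at (151,46) in the scene tile and (605,155) in the top tile. The hole is at (234,521) and (742,447). In the top tile the nut flats run from 460 to 532 at row 473.

```bash
cat > h.py <<'E'
import numpy as np
from scipy.spatial.transform import Rotation as R
from scipy.optimize import least_squares
from workcell import robot
def ray(cal,px,tool=None):
    K=cal["intrinsics"]; d=(np.array(px)-K[:2,2])/K[0,0]
    u=d.copy()
    for _ in range(20): u=d/(1+cal["k1"]*(u@u))
    v=np.array([u[0],-u[1],-1.])
    if tool is None: T=np.linalg.inv(cal["extrinsics"])
    else:
        W=np.eye(4); W[:3,:3]=R.from_euler("xyz",tool[1]).as_matrix(); W[:3,3]=tool[0]; T=W@cal["T_tool_cam"]
    v=T[:3,:3]@v
    return T[:3,3],v/np.linalg.norm(v)
def tri(rays):
    A=sum(np.eye(3)-np.outer(d,d) for o,d in rays); b=sum((np.eye(3)-np.outer(d,d))@o for o,d in rays)
    p=np.linalg.solve(A,b); return p,[np.linalg.norm(np.cross(p-o,d))*1e3 for o,d in rays]
def atz(r,z): o,d=r; return o+d*(z-o[2])/d[2]
def tool_shift(p,s=None):
    s=s or robot.observe(); return R.from_euler("xyz",s["orientation"]).as_matrix().T@(np.array(p)-s["tool_pos"])
E
python3 - <<'E'
from h import *
S=robot.get_calibration("scene");T=robot.get_calibration("top")
c=lambda x,y,X,Y:((x+.5)/5-.5+X,(y+.5)/5-.5+Y)
pin=[ray(S,c(151,46,290,255)),ray(T,c(205,155,310,165))]
hole=[ray(S,c(234,221,195,120)),ray(T,c(342,147,150,160))]
print("pin",tri(pin),[atz(r,.096) for r in pin])
h=tri(hole); print("hole",h,[atz(r,.066) for r in hole])
n=atz(ray(T,c(96,173,150,160)),.053); print("nut",n)
# screws: left pair in top, scene
a=[ray(S,c(235,152,195,120)),ray(T,c(263,99,150,160))]; b=[ray(S,c(142,198,195,120)),ray(T,c(272,208,150,160))]
for k in(a,b):print("screw",tri(k),[atz(r,.066) for r in k])
v=n-h[0];print("yaw from nut",np.degrees(np.arctan2(-v[0],v[1])),np.linalg.norm(v[:2]))
p=atz(a[1],.066)-atz(b[1],.066);print("yaw from screws",np.degrees(np.arctan2(p[1],p[0])))
p=atz(a[0],.066)-atz(b[0],.066);print("yaw from screws",np.degrees(np.arctan2(p[1],p[0])))
E
```

```text
pin (array([ 0.50244868, -0.33075244,  0.09762048]), [np.float64(1.0459818683817161), np.float64(1.045981868381769)]) [array([ 0.50410717, -0.33052059,  0.096     ]), array([ 0.5016373 , -0.33055141,  0.096     ])]
hole (array([ 0.51241395, -0.01781768,  0.06778823]), [np.float64(0.018630480203370308), np.float64(0.018630480203154293)]) [array([ 0.51315418, -0.0162474 ,  0.066     ]), array([ 0.51254531, -0.01770512,  0.066     ])]
nut [0.49825506 0.10191529 0.053     ]
screw (array([0.53417006, 0.02069097, 0.06888553]), [np.float64(0.4889330024180785), np.float64(0.4889330024178615)]) [array([0.53503326, 0.02356939, 0.066     ]), array([0.53485969, 0.02078646, 0.066     ])]
screw (array([0.48213865, 0.01482025, 0.06969686]), [np.float64(0.3057768404654135), np.float64(0.30577684046515924)]) [array([0.48325635, 0.01836105, 0.066     ]), array([0.48255827, 0.0150606 , 0.066     ])]
yaw from nut 6.744127646337139 0.12056722751975232
yaw from screws 6.247758126531484
yaw from screws 5.744168915181881
```

```bash
python3 - <<'E'
from h import *
print(tool_shift([0.5025,-0.331,0.16]), tool_shift([0.5025,-0.331,0.25]))
S=robot.get_calibration("scene"); k=512/800
print("mould corner",atz(ray(S,(432*k,213*k)),0),"edge",atz(ray(S,(320*k,140*k)),0), "can",atz(ray(S,(464*k,238*k)),0))
E
```

```text
[-0.58566428 -0.78747739  0.03524999] [-0.58565063 -0.7876444  -0.05474986]
mould corner [0.6708436  0.08431262 0.        ] edge [0.59295715 0.37290705 0.        ] can [ 6.84404825e-01  5.44082570e-03 -1.11022302e-16]
```

```bash
python3 shift.py '0.085 -0.3 -0.4 -0.04 1.11;0.085 -0.3 -0.4 -0.04 1.11;0.085 -0.3 -0.4 -0.04 1.11;0.085 -0.3 -0.4 -0.04 1.11;0.085 -0.3 -0.4 -0.04 1.11;0.085 -0.3 -0.4 -0.04 1.11;0.085 -0.3 -0.4 -0.04 1.11;0.085 -0.3 -0.4 -0.04 1.11;0.085 -0.3 -0.4 -0.04 1.11;0.085 -0.3 -0.4 -0.04 1.11;0.085 -0.3 -0.4 -0.04 1.11;0.085 -0.3 -0.4 -0.04 1.11'
python3 - <<'E'
from h import *
print(tool_shift([0.5025,-0.331,0.16]),robot.observe()["orientation"])
E
```

```text
clock: 1.1
tool_pos: [0.367, 0.1313, 0.2348]
orientation: [3.141, -0.0, 1.681]
wrist_force: [0.7, -0.6, -0.6]
opening: 0.0849
grasp_force: 0.0
[-0.4744464   0.08364315  0.07483726] [ 3.14110252e+00 -5.51478825e-06  1.68142008e+00]
```

```bash
python3 shift.py '0.085 -0.474 0.084 0.04 0;0.085 -0.474 0.084 0.04 0;0.085 -0.474 0.084 0.04 0;0.085 -0.474 0.084 0.04 0;0.085 -0.474 0.084 0.04 0;0.085 -0.474 0.084 0.04 0;0.085 -0.474 0.084 0.04 0;0.085 -0.474 0.084 0.04 0;0.085 -0.474 0.084 0.04 0;0.085 -0.474 0.084 0.04 0;0.085 -0.474 0.084 0.04 0;0.085 -0.474 0.084 0.04 0'
python3 shift.py '0.085 0 0 0.01 0;0.085 0 0 0.03 0;0.085 0 0 0.03 0;0.085 0 0 0.03 0'
python3 - <<'E'
from h import *
import cv2
o=robot.observe();print(tool_shift([0.5025,-0.331,0.16]),o["orientation"],o["tool_pos"])
i=robot.grab_frame("wrist");cv2.imwrite("pics/w1.png",cv2.resize(i[:,:,::-1],(800,600),interpolation=cv2.INTER_CUBIC))
c=robot.get_calibration("wrist")
# expected pixel of pin top
p=np.array([.5025,-.331,.0965]);W=np.eye(4);W[:3,:3]=R.from_euler("xyz",o["orientation"]).as_matrix();W[:3,3]=o["tool_pos"]
q=np.linalg.inv(W@c["T_tool_cam"])@np.r_[p,1];u=np.array([q[0],-q[1]])/-q[2];print((u*(1+c["k1"]*u@u)*c["intrinsics"][0,0]+c["intrinsics"][:2,2])*800/512)
E
```

```text
clock: 2.1
tool_pos: [0.5026, -0.3322, 0.1934]
orientation: [-3.14, -0.0, 1.679]
wrist_force: [0.9, -0.5, 0.0]
opening: 0.0851
grasp_force: 0.0
clock: 2.43
tool_pos: [0.5015, -0.3273, 0.1628]
orientation: [-3.138, -0.003, 1.681]
wrist_force: [0.1, 0.8, 0.8]
opening: 0.0855
grasp_force: 0.0
[-0.00380427  0.00060176  0.00276573] [-3.13848254 -0.00327066  1.6811056 ] [ 0.50149265 -0.32729316  0.16278002]
[407.37995355 319.9054626 ]
```

View pics/w1.png

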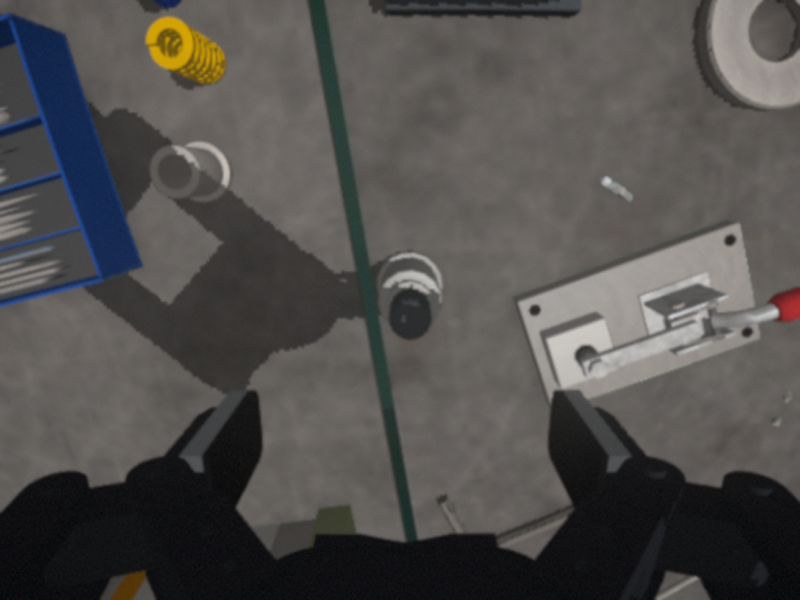

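The wrist view shows the grip's top at (411,316), against a predicted (407,320). They agree within about 2 mm, and I'll split the difference.

```bash
python3 shift.py '0.085 0 0 0.02 0;0.085 0 0 0.05 0;0.085 0 0 0.05 0;0.085 0 0 0.05 0;0.085 0 0 0.05 0'
python3 - <<'E'
from h import *
o=robot.observe();print(tool_shift([0.5035,-0.330,0.066]),o["tool_pos"],o["qd"].round(3))
E
```

```text
clock: 2.9
tool_pos: [0.5035, -0.3289, 0.1169]
orientation: [3.14, 0.002, 1.681]
wrist_force: [-0.4, -0.8, 0.4]
opening: 0.0848
grasp_force: 0.0
[-0.00101693 -0.00023035  0.05090105] [ 0.50352611 -0.32889335  0.11689969] [-0.003 -0.009 -0.023  0.001 -0.005  0.   ]
```

```bash
python3 shift.py '0.085 -0.001 0 0.03 0;0.06 -0.001 0 0.048 0;0.06 -0.001 0 0.048 0;0.04 -0.001 0 0.048 0;0.03 -0.001 0 0.048 0;0.015 -0.001 0 0.048 0;0.015 -0.001 0 0.048 0;0.015 -0.001 0 0.048 0' 40
```

```text
clock: 3.57
tool_pos: [0.5036, -0.3303, 0.0684]
orientation: [3.14, 0.002, 1.681]
wrist_force: [-0.0, -0.2, 0.7]
opening: 0.015
grasp_force: 0.0
```

```bash
python3 - <<'E'
from h import *
import cv2
print(robot.observe()["opening"])
i=robot.grab_frame("wrist");s=robot.grab_frame("scene")
c=cv2.resize(i[180:384,150:370],(400,371),interpolation=cv2.INTER_CUBIC);d=cv2.resize(s[220:330,250:370],(400,367),interpolation=cv2.INTER_CUBIC)
o=np.zeros((371,800,3),np.uint8);o[:,:400]=c;o[:367,400:]=d
cv2.imwrite("pics/w2.png",o[:,:,::-1])
E
```

```text
0.014978209959462061
```

View pics/w2.png

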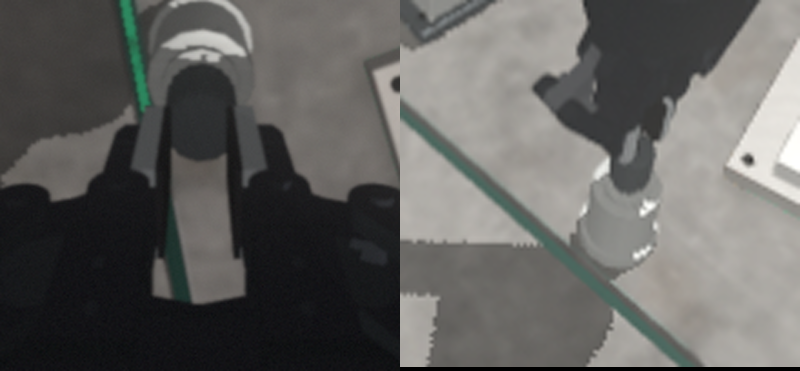

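The pads look closed beside the pin, which sits towards the camera (+x tool). I'll compute its offset from this view.

```bash
python3 - <<'E'
from h import *
o=robot.observe();c=robot.get_calibration("wrist")
for y in (115,121,127):
    p=atz(ray(c,(150+201/1.818,180+y/1.818),(o["tool_pos"],o["orientation"])),.0965); print(p,tool_shift(p,o))
c1=(410*.64,316*.64)
print(atz(ray(c,c1,([.5015,-.3273,.1628],[-3.1385,-.0033,1.681])),.0965))
E
```

```text
[ 0.50286504 -0.32583209  0.0965    ] [ 0.00413635  0.00017022 -0.0288299 ]
[ 0.50306966 -0.32766881  0.0965    ] [ 0.00228827  0.00017196 -0.02882835]
[ 0.50327571 -0.3295182   0.0965    ] [ 0.00042744  0.00017371 -0.02882679]
[ 0.50362054 -0.32876335  0.0965    ]
```

```bash
python3 shift.py '0 0 0 0 0;0 0 0 0 0;0 0 0 0 0' 40
```

```text
clock: 3.92
tool_pos: [0.5028, -0.3297, 0.0668]
orientation: [-3.141, -0.0, 1.681]
wrist_force: [0.3, 0.2, -0.2]
opening: 0.0002
grasp_force: 0.0
```

Opening 0 means the grasp missed. I'll overlay the projected TCP and pin points on the images to see why.

```bash
cat >> h.py <<'E'
def proj(cal,p,tool=None):
    if tool is None: M=cal["extrinsics"]
    else:
        W=np.eye(4); W[:3,:3]=R.from_euler("xyz",tool[1]).as_matrix(); W[:3,3]=tool[0]; M=np.linalg.inv(W@cal["T_tool_cam"])
    q=M@np.r_[p,1]; u=np.array([q[0],-q[1]])/-q[2]; return u*(1+cal["k1"]*(u@u))*cal["intrinsics"][0,0]+cal["intrinsics"][:2,2]
E
python3 - <<'E'
from h import *
import cv2
o=robot.observe();t=(o["tool_pos"],o["orientation"]);print(t,o["qpos"])
i=robot.grab_frame("wrist");s=robot.grab_frame("scene")
C=robot.get_calibration
pts=[(o["tool_pos"],(255,0,0)),([.503,-.330,.056],(0,255,0)),([.503,-.330,.0965],(255,255,0)),(o["tool_pos"]+[0,0,.019],(255,0,255))]
def tile(im,x,y,w,h,f):
    z=cv2.resize(im[y:y+h,x:x+w],(400,int(400*h/w)),interpolation=cv2.INTER_CUBIC);k=400/w
    for p,c in pts:
        u=(f(p)-[x,y])*k; cv2.circle(z,(int(u[0]),int(u[1])),3,c,-1)
    return z
a=tile(i,160,160,200,224,lambda p:proj(C("wrist"),p,t));b=tile(s,270,210,100,112,lambda p:proj(C("scene"),p))
cv2.imwrite("pics/w3.png",np.hstack([a,b])[:,:,::-1])
E
```

```text
(array([ 0.50278128, -0.32969526,  0.06683932]), array([-3.14146099e+00, -1.08986168e-04,  1.68081452e+00])) [-6.69661778e-01  1.30222662e-01  1.86873359e+00 -1.65559875e-05
  1.14280665e+00 -7.79673107e-01]
```

View pics/w3.png

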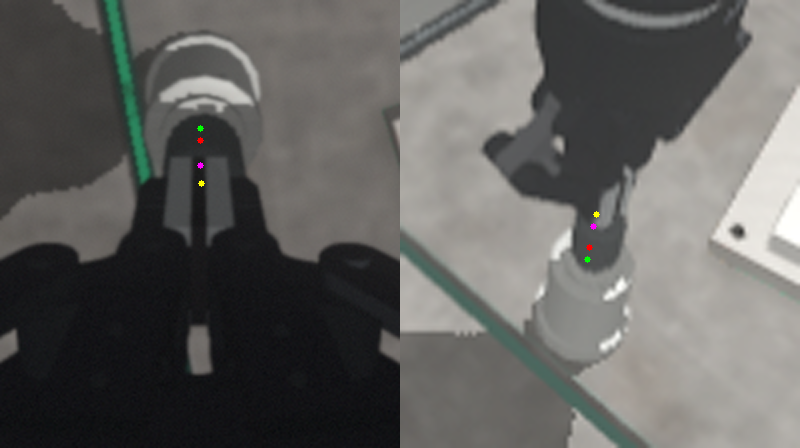

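The shut fingers appear to end about 30 mm short of the reported TCP: the tips are just above the pin top at z≈0.097, with TCP z at 0.067. The open-finger width in the first wrist view says the same (tips about 44 mm behind the TCP, not 13). I'll reopen, go 30 mm lower and close to test it.

```bash
python3 shift.py '0.07 0 0 0 0;0.07 0 0 0 0;0.07 0.001 0 0 0;0.07 0.001 0 0.01 0;0.06 0.001 0 0.02 0;0.06 0.001 0 0.028 0;0.04 0.001 0 0.028 0;0 0.001 0 0.028 0;0 0.001 0 0.028 0;0 0.001 0 0.028 0;0 0.001 0 0.028 0' 40
```

```text
clock: 4.93
tool_pos: [0.5028, -0.3288, 0.039]
orientation: [3.142, 0.0, 1.681]
wrist_force: [0.9, -0.3, -1.5]
opening: 0.0201
grasp_force: 40.8
```

Gripped. I'll lift it, then carry it to the hole.

```bash
python3 shift.py '0 0 0 -0.03 0;0 0 0 -0.07 0;0 0 0 -0.092 0;0 0.02 0.003 -0.092 0;0 0.31 0.044 -0.092 0;0 0.31 0.044 -0.092 0;0 0.31 0.044 -0.092 0;0 0.31 0.044 -0.092 0;0 0.31 0.044 -0.092 0;0 0.31 0.044 -0.092 0;0 0.31 0.044 -0.092 0;0 0.31 0.044 -0.092 0' 60
python3 shift.py '0 0 0.0 0 0'
python3 - <<'E'
from h import *
o=robot.observe();print(tool_shift([.5128,-.0170,.131],o))
E
```

```text
clock: 5.93
tool_pos: [0.5118, -0.0097, 0.1308]
orientation: [3.141, -0.003, 1.687]
wrist_force: [-0.5, 0.1, -2.7]
opening: 0.0196
grasp_force: 60.6
clock: 6.02
tool_pos: [0.5121, -0.0138, 0.1308]
orientation: [-3.141, 0.0, 1.685]
wrist_force: [-0.2, -0.8, -2.4]
opening: 0.0196
grasp_force: 60.6
[-0.00329076  0.00031461 -0.00015269]
```

```bash
python3 shift.py '0 0 0 0 0;0 0 0 0 0;0 0 0 0 0'
python3 - <<'E'
from h import *
import cv2
o=robot.observe();print(o["tool_pos"],tool_shift([.5128,-.0170,.131],o))
np.save("o4.npy",np.r_[o["tool_pos"],o["orientation"]])
w=robot.grab_frame("wrist");s=robot.grab_frame("scene");t=robot.grab_frame("top")
f=lambda im,x,y,W,H:cv2.resize(im[y:y+H,x:x+W],(400,300),interpolation=cv2.INTER_CUBIC)
out=np.vstack([np.hstack([f(s,200,90,80,60),f(s,190,120,80,60)]),np.hstack([f(w,160,160,200,150),f(t,180,160,80,60)])])
cv2.imwrite("pics/w4.png",out[:,:,::-1])
E
```

```text
clock: 6.27
tool_pos: [0.5124, -0.0172, 0.1308]
orientation: [-3.141, 0.0, 1.679]
wrist_force: [0.2, 0.2, -1.7]
opening: 0.0196
grasp_force: 60.6
[ 0.51243178 -0.0171747   0.13083186] [ 0.00013402  0.00038485 -0.00016825]
```

View pics/w4.png

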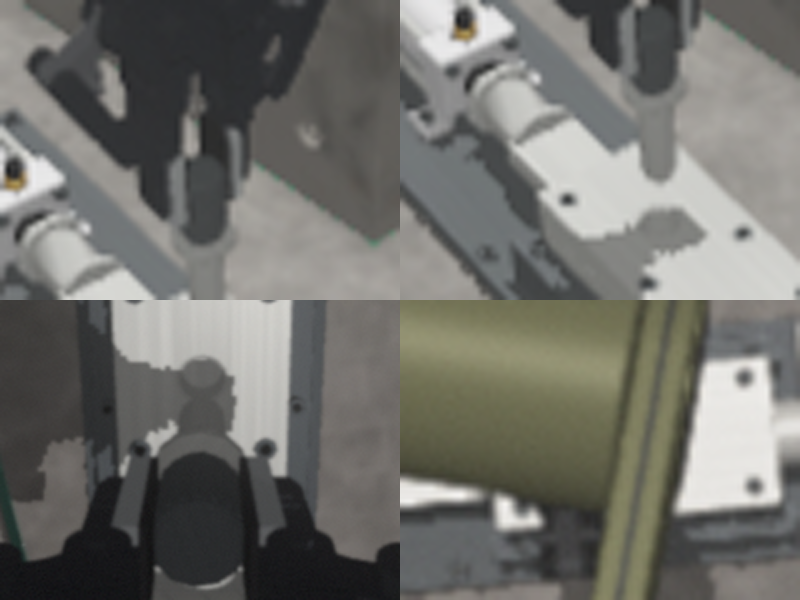

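The scene tile shows the pin tip at (658,178), so raw is about (241.6,155.6). In the wrist tile the hole is at (202,375).

```bash
python3 - <<'E'
from h import *
a=np.load("o4.npy");t=(a[:3],a[3:]);C=robot.get_calibration
print("tip",atz(ray(C("scene"),(190+258.5/5-.5,120+178/5-.5)),.0968))
print("hole scene", atz(ray(C("scene"),(241.4,163.8)),.066))
print("hole wrist",atz(ray(C("wrist"),(160+202.5/2-.5,160+75.5/2-.5),t),.066))
E
```

```text
tip [ 0.51248024 -0.01914226  0.0968    ]
hole scene [ 0.51315418 -0.0162474   0.066     ]
hole wrist [ 0.51292964 -0.01443247  0.066     ]
```

Both views put the hole 2.5–3 mm further along +y, so I'll correct by that and lower.

```bash
python3 shift.py '0 0.0027 0.0005 0 0;0 0.0027 0.0005 0.01 0;0 0.0027 0.0005 0.022 0;0 0.0027 0.0005 0.028 0;0 0.0027 0.0005 0.033 0;0 0.0027 0.0005 0.038 0;0 0.0027 0.0005 0.038 0'
```

```text
clock: 7.0
tool_pos: [0.5118, -0.013, 0.0913]
orientation: [-3.139, -0.0, 1.681]
wrist_force: [-0.6, -0.8, -2.1]
opening: 0.0195
grasp_force: 60.5
```

```bash
python3 shift.py '0 0 0 0.004 0;0 0 0 0.007 0;0 0 0 0.009 0;0 0 0 0.01 0;0 0 0 0.01 0'
```

```text
clock: 7.42
tool_pos: [0.5125, -0.013, 0.0827]
orientation: [-3.141, -0.0, 1.681]
wrist_force: [-0.3, 0.7, -1.7]
opening: 0.0196
grasp_force: 60.6
```

```bash
python3 shift.py '0 0 0 0.002 0;0.04 0 0 0.002 0;0.06 0 0 0.002 0;0.085 0 0 0.002 0;0.085 0 0 -0.03 0;0.085 0 0 -0.065 0;0.085 0.01 0 -0.065 0;0.085 0.05 -0.001 -0.065 0;0.085 0.08 -0.001 -0.065 0;0.085 0.107 -0.001 -0.065 0;0.085 0.117 -0.001 -0.065 0;0.085 0.117 -0.001 -0.065 0' 20
python3 shift.py '0.085 0 0 0 0;0.085 0 0 0 0'
python3 - <<'E'
from h import *
import cv2
o=robot.observe();print(o["tool_pos"],tool_shift([.4985,.1035,-.008],o));t=(o["tool_pos"],o["orientation"])
w=robot.grab_frame("wrist");s=robot.grab_frame("scene")
f=lambda im,x,y,W,H:cv2.resize(im[y:y+H,x:x+W],(400,600),interpolation=cv2.INTER_CUBIC)
cv2.imwrite("pics/w5.png",np.hstack([f(w,136,24,240,360),f(s,180,90,100,150)])[:,:,::-1]);cv2.imwrite("pics/w5w.png",w[:,:,::-1]);np.save("o5.npy",np.r_[t[0],t[1]])
E
```

```text
clock: 8.42
tool_pos: [0.4988, 0.1049, 0.1484]
orientation: [3.141, -0.0, 1.684]
wrist_force: [-1.1, -0.6, 0.3]
opening: 0.0848
grasp_force: 0.0
clock: 8.58
tool_pos: [0.4991, 0.1023, 0.148]
orientation: [3.141, 0.001, 1.68]
wrist_force: [-0.4, 0.3, -0.3]
opening: 0.0849
grasp_force: 0.0
[0.49909538 0.10227613 0.14797259] [ 0.00136865 -0.00049586  0.15597173]
```

View pics/w5.png

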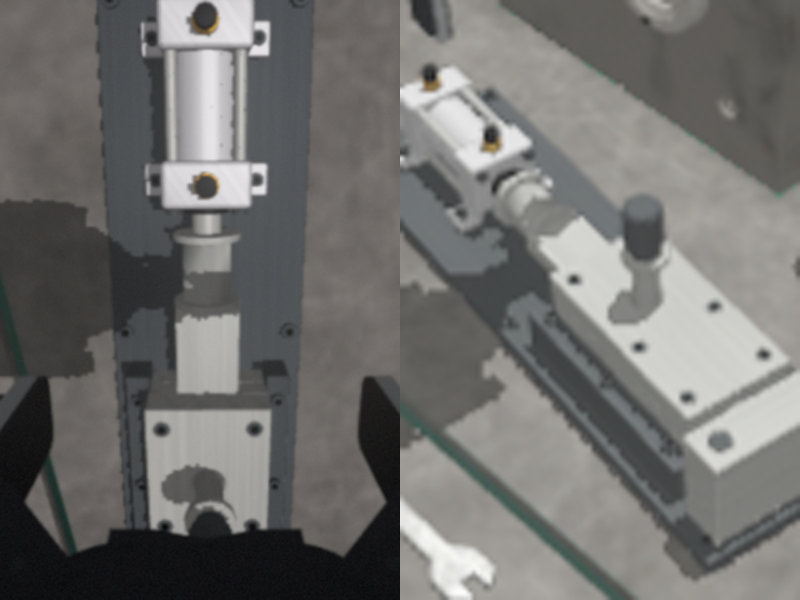

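The pin stands in the hole. In the wrist tile the nut flats run from about row 243 to 300, centred at (208,272).

```bash
python3 - <<'E'
from h import *
a=np.load("o5.npy");t=(a[:3],a[3:]);C=robot.get_calibration("wrist");k=5/3
for y,z in((234,.057),(243,.053),(272,.053),(303,.055),(393,.066)):
    p=atz(ray(C,(136+207.5/k-.5,24+y/k-.5),t),z);print(y,p,tool_shift(p,None)[:2])
E
```

```text
234 [0.49664957 0.12736425 0.057     ] [0.02547036 0.00033887]
243 [0.49726127 0.12194442 0.053     ] [0.02001743 0.00036034]
272 [0.49898199 0.10632195 0.053     ] [0.00430049 0.00038056]
303 [0.50080626 0.08969595 0.055     ] [-0.01242591  0.00039522]
393 [0.50602915 0.04194071 0.066     ] [-0.06046936  0.00042072]
```

```bash
python3 shift.py '0.085 0.003 0 0.03 0;0.085 0.003 0 0.07 0;0.085 0.003 0 0.105 0;0.085 0.003 0 0.135 0;0.085 0.003 0 0.145 0;0.085 0.003 0 0.152 0;0.085 0.003 0 0.154 0;0.085 0.003 0 0.154 0;0.06 0.003 0 0.154 0;0.06 0.003 0 0.154 0' 20
```

```text
clock: 9.52
tool_pos: [0.5003, 0.1063, -0.004]
orientation: [3.138, 0.0, 1.681]
wrist_force: [-0.5, 0.1, -0.1]
opening: 0.0636
grasp_force: 0.0
```

```bash
python3 shift.py '0.05 0 0 0.003 0;0.04 0 0 0.005 0;0.03 0 0 0.005 0;0.03 0 0 0.005 0;0 0 0 0.005 0;0 0 0 0.005 0;0 0 0 0.005 0' 20
```

```text
clock: 10.1
tool_pos: [0.4995, 0.1063, -0.0108]
orientation: [3.139, 0.0, 1.681]
wrist_force: [5.3, 1.4, -4.1]
opening: 0.0253
grasp_force: 26.0
```

```bash
python3 shift.py '0 -0.0005 0.0005 0 0;0 -0.001 0.0005 0 0;0 -0.0015 0.0005 0 0;0 -0.002 0.0005 0 0;0 -0.0025 0.0005 0 0;0 -0.003 0.0005 0 0;0 -0.0035 0.0005 0 0;0 -0.004 0.0005 0 0;0 -0.0045 0.0005 0 0;0 -0.005 0.0005 0 0'
```

```text
clock: 10.93
tool_pos: [0.5, 0.1022, -0.0108]
orientation: [3.14, -0.002, 1.681]
wrist_force: [2.6, 4.8, -1.9]
opening: 0.0257
grasp_force: 26.2
```

```bash
python3 shift.py '0 -0.0005 0 0 0;0 -0.001 0 0 0;0 -0.0015 0 0 0;0 -0.002 0 0 0;0 -0.0025 0 0 0;0 -0.003 0 0 0'; python3 shift.py '0 -0.0005 0 0 0;0 -0.001 0 0 0;0 -0.0015 0 0 0;0 -0.002 0 0 0;0 -0.0025 0 0 0'
```

```text
clock: 11.43
tool_pos: [0.5003, 0.099, -0.0108]
orientation: [3.14, -0.001, 1.681]
wrist_force: [3.8, 5.4, -2.3]
opening: 0.0255
grasp_force: 26.2
clock: 11.85
tool_pos: [0.5006, 0.0965, -0.0108]
orientation: [3.14, -0.001, 1.681]
wrist_force: [3.5, 5.1, -1.7]
opening: 0.0253
grasp_force: 26.2
```

```bash
python3 shift.py '0 -0.0005 0 0 0;0 -0.001 0 0 0;0 -0.0015 0 0 0;0 -0.002 0 0 0'
```

```text
clock: 12.18
tool_pos: [0.5009, 0.0946, -0.0108]
orientation: [3.14, -0.001, 1.681]
wrist_force: [4.0, 4.6, -2.3]
opening: 0.0255
grasp_force: 26.2
```

```bash
python3 shift.py '0 -0.0005 0 0 0;0 -0.001 0 0 0;0 -0.0015 0 0 0;0 -0.002 0 0 0;0 -0.0025 0 0 0'
```

```text
clock: 12.6
tool_pos: [0.5012, 0.092, -0.0108]
orientation: [3.14, -0.001, 1.681]
wrist_force: [3.2, 4.3, -2.6]
opening: 0.0252
grasp_force: 26.2
```

```bash
python3 shift.py '0 -0.0005 0 0 0;0 -0.001 0 0 0;0 -0.0015 0 0 0;0 -0.002 0 0 0;0 -0.0025 0 0 0'
```

```text
clock: 13.02
tool_pos: [0.5012, 0.0912, -0.0108]
orientation: [3.14, -0.005, 1.68]
wrist_force: [2.8, 13.9, -1.6]
opening: 0.0254
grasp_force: 26.3
```

The force rose to 13.9 N and the motion stopped, so the rod has caught. I'll ease back and look at the pin.

```bash
python3 shift.py '0 0.001 0 0 0;0 0.0017 0 0 0;0 0.0017 0 0 0'
python3 - <<'E'
from h import *
import cv2
s=robot.grab_frame("scene")
f=lambda im,x,y,W,H:cv2.resize(im[y:y+H,x:x+W],(800,600),interpolation=cv2.INTER_CUBIC)
cv2.imwrite("pics/w6.png",f(s,190,90,100,75)[:,:,::-1])
C=robot.get_calibration("scene")
for tip in(.045,.025,.018):print(tip,[(proj(C,[.5128,-.0155,tip+h])-[190,90])*8 for h in(.091,.056)])
E
```

```text
clock: 13.27
tool_pos: [0.5012, 0.0912, -0.0108]
orientation: [3.14, -0.001, 1.681]
wrist_force: [4.9, 3.7, -1.4]
opening: 0.0253
grasp_force: 26.2
0.045 [array([398.48598429, 408.83400897]), array([403.8391656 , 501.68524756])]
0.025 [array([401.5847149 , 462.57042677]), array([406.75672582, 552.32939808])]
0.018 [array([402.64403749, 480.94768093]), array([407.75487279, 569.66194202])]
```

View pics/w6.png

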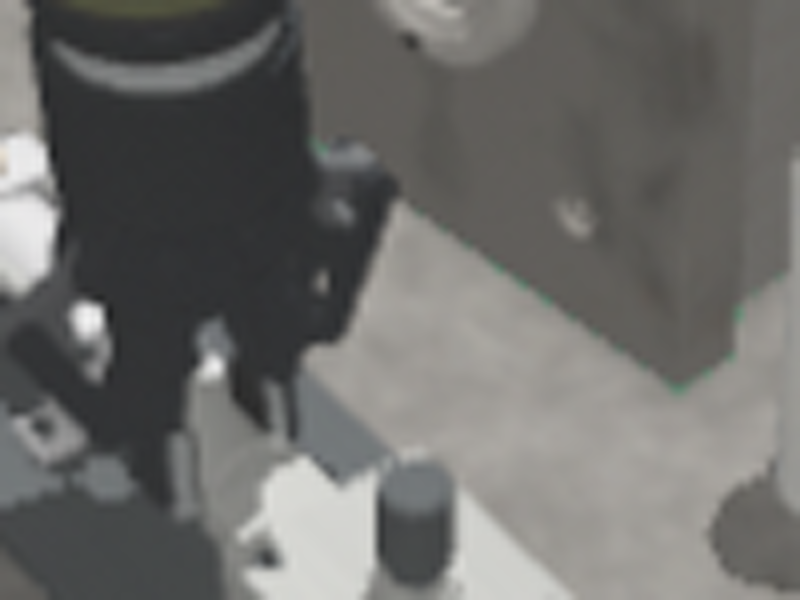

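The pin's top is at (415,482), so the tip is at about 18–20 mm: it has dropped. I'll let go of the nut, rise and move over the pin with the fingers shut.

```bash
python3 shift.py '0.06 0 0 0 0;0.06 0 0 0 0;0.06 0 0 0 0;0.06 0 0 -0.03 0;0.06 0 0 -0.07 0;0.06 0 0 -0.11 0;0.06 0 0 -0.15 0;0 -0.02 0 -0.15 0;0 -0.06 0 -0.15 0;0 -0.09 0 -0.15 0;0 -0.104 0 -0.15 0;0 -0.104 0 -0.15 0' 40
python3 shift.py '0 0 0 0 0;0 0 0 0 0;0 0 0 0 0'
```

```text
clock: 14.32
tool_pos: [0.5119, -0.0156, 0.1389]
orientation: [-3.141, 0.001, 1.677]
wrist_force: [-0.2, 0.9, -0.4]
opening: 0.0004
grasp_force: 0.0
clock: 14.57
tool_pos: [0.5118, -0.0121, 0.1386]
orientation: [-3.141, -0.0, 1.682]
wrist_force: [-0.7, 0.3, 0.7]
opening: 0.0002
grasp_force: 0.0
```

```bash
python3 shift.py '0 -0.002 0.0007 0.02 0;0 -0.002 0.0007 0.035 0;0 -0.002 0.0007 0.045 0;0 -0.002 0.0007 0.05 0;0 -0.002 0.0007 0.053 0;0 -0.002 0.0007 0.053 0'; python3 shift.py '0 0 0 0.001 0;0 0 0 0.002 0;0 0 0 0.003 0;0 0 0 0.003 0'
```

```text
clock: 15.07
tool_pos: [0.5128, -0.0144, 0.0855]
orientation: [-3.141, -0.0, 1.681]
wrist_force: [0.3, 0.1, 0.1]
opening: 0.0005
grasp_force: 0.0
clock: 15.4
tool_pos: [0.5133, -0.0148, 0.0832]
orientation: [3.141, 0.0, 1.681]
wrist_force: [0.0, 0.0, -0.7]
opening: -0.0002
grasp_force: 0.0
```

```bash
python3 shift.py '0 0 0 0.001 0;0 0 0 0.002 0;0 0 0 0.003 0;0 0 0 0.003 0'; python3 shift.py '0 0 0 0.001 0;0 0 0 0.002 0;0 0 0 0.002 0'
```

```text
clock: 15.73
tool_pos: [0.5128, -0.0148, 0.0796]
orientation: [-3.141, -0.0, 1.681]
wrist_force: [0.5, 0.4, 0.8]
opening: 0.0
grasp_force: 0.0
clock: 15.98
tool_pos: [0.5128, -0.0148, 0.0776]
orientation: [-3.141, -0.0, 1.681]
wrist_force: [-0.8, 0.7, -1.4]
opening: -0.0002
grasp_force: 0.0
```

```bash
for i in 1; do :; done; python3 shift.py '0 0 0 0.001 0;0 0 0 0.002 0;0 0 0 0.002 0'; python3 shift.py '0 0 0 0.001 0;0 0 0 0.002 0;0 0 0 0.002 0'
```

```text
clock: 16.23
tool_pos: [0.5135, -0.0149, 0.0765]
orientation: [3.141, 0.0, 1.681]
wrist_force: [-0.5, 0.1, 3.6]
opening: -0.0
grasp_force: 1.4
clock: 16.48
tool_pos: [0.5147, -0.0146, 0.0759]
orientation: [3.138, -0.0, 1.681]
wrist_force: [-0.2, 1.7, 7.2]
opening: 0.0002
grasp_force: 3.8
```

Contact at TCP z≈0.0768. I'll keep pressing gently.

```bash
python3 shift.py '0 0 0 0.001 0;0 0 0 0.002 0;0 0 0 0.002 0'; python3 shift.py '0 0 0 0.001 0;0 0 0 0.002 0;0 0 0 0.002 0;0 0 0 0.002 0'
```

```text
clock: 16.73
tool_pos: [0.5155, -0.0145, 0.0755]
orientation: [3.137, -0.0, 1.681]
wrist_force: [-2.7, 2.6, 14.2]
opening: 0.0002
grasp_force: 7.0
clock: 17.07
tool_pos: [0.5161, -0.0143, 0.0752]
orientation: [3.135, -0.0, 1.681]
wrist_force: [-5.5, 3.3, 21.8]
opening: -0.0003
grasp_force: 10.6
```

```bash
python3 shift.py '0 0 -0.001 0.001 0;0 0 -0.002 0.002 0;0 0 -0.002 0.002 0;0 0 -0.002 0.002 0'
```

```text
clock: 17.4
tool_pos: [0.5154, -0.0146, 0.0738]
orientation: [3.132, 0.0, 1.681]
wrist_force: [-2.2, 4.1, 20.0]
opening: 0.0001
grasp_force: 10.1
```

```bash
python3 shift.py '0 0 -0.001 0.001 0;0 0 -0.001 0.002 0;0 0 -0.001 0.002 0;0 0 -0.001 0.002 0'
```

```text
clock: 17.73
tool_pos: [0.5133, -0.0141, 0.0701]
orientation: [3.134, -0.001, 1.68]
wrist_force: [-1.9, 5.4, 15.6]
opening: -0.0003
grasp_force: 7.7
```

```bash
python3 shift.py '0 0 0 0.001 0;0 0 0 0.002 0;0 0 0 0.002 0;0 0 0 0.002 0'
```

```text
clock: 18.07
tool_pos: [0.514, -0.0135, 0.07]
orientation: [3.133, -0.002, 1.68]
wrist_force: [-5.0, 7.5, 23.1]
opening: 0.0001
grasp_force: 11.3
```

```bash
python3 shift.py '0 0 0 0.001 0;0 0 0 0.0015 0;0 0 0 0.0015 0'; python3 shift.py '0 0 0 -0.01 0;0 0 0 -0.04 0;0 0 0 -0.08 0;0 0 0 -0.11 0;0 0 0 -0.11 0;0 -0.03 0 -0.11 0;0 -0.1 -0.04 -0.11 0;0 -0.14 -0.06 -0.11 0;0 -0.16 -0.08 -0.11 0;0 -0.16 -0.1 -0.11 0;0 -0.16 -0.1 -0.11 0'
python3 - <<'E'
from h import *
import cv2
s=robot.grab_frame("scene");t=robot.grab_frame("top")
f=lambda im,x,y,W,H:cv2.resize(im[y:y+H,x:x+W],(400,600),interpolation=cv2.INTER_CUBIC)
cv2.imwrite("pics/w7.png",np.hstack([f(s,205,120,60,90),f(t,195,150,60,90)])[:,:,::-1])
C=robot.get_calibration("scene")
for tip in(.025,.018,.015):print(tip,[(proj(C,[.5128,-.0155,tip+h])-[205,120])*400/60 for h in(.091,.056)])
E
```

```text
clock: 18.32
tool_pos: [0.5143, -0.0134, 0.0698]
orientation: [3.133, -0.003, 1.68]
wrist_force: [-8.2, 7.9, 30.2]
opening: -0.0002
grasp_force: 15.4
clock: 19.23
tool_pos: [0.4242, -0.1887, 0.1711]
orientation: [-3.138, 0.001, 1.675]
wrist_force: [0.3, -0.2, -0.2]
opening: 0.0002
grasp_force: 0.0
0.025 [array([234.65392908, 185.47535564]), array([238.96393818, 260.2744984 ])]
0.018 [array([235.53669791, 200.78973411]), array([239.79572732, 274.71828501])]
0.015 [array([235.91177844, 207.29758793]), array([240.14924439, 280.85782419])]
```

View pics/w7.png

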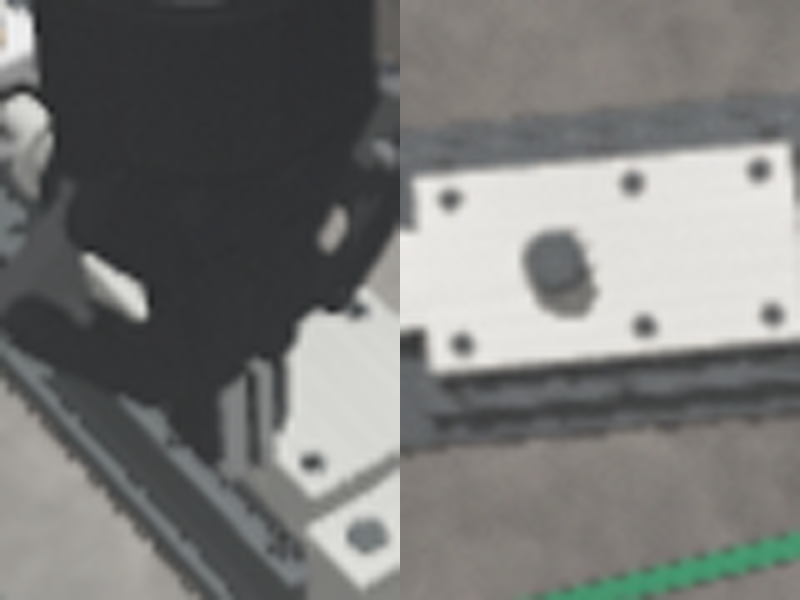

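The top view shows the pin short and upright, but the gripper blocks the scene view. I'll move aside and check the grip top's row numerically.

```bash
python3 shift.py '0 0 0 -0.03 0;0 0.3 -0.03 -0.05 0;0 0.3 -0.03 -0.05 0;0 0.3 -0.03 -0.05 0;0 0.3 -0.03 -0.05 0;0 0.3 -0.03 -0.05 0;0 0.3 -0.03 -0.05 0;0 0.3 -0.03 -0.05 0;0 0.3 -0.03 -0.05 0;0 0.3 -0.03 -0.05 0'
python3 - <<'E'
from h import *
s=robot.grab_frame("scene");C=robot.get_calibration("scene")
print("cols 240-242 rows 140-168",[(r,int(s[r,239:243].mean())) for r in range(140,170)])
print("row centred at grip",[int(v) for v in s[157,225:258].mean(1)])
for tip in(.02,.018,.015):print(tip,[proj(C,[.5128,-.0155,tip+h]).round(1) for h in(.091,.056)])
E
```

```text
clock: 20.17
tool_pos: [0.3647, 0.1134, 0.2225]
orientation: [3.141, -0.001, 1.689]
wrist_force: [0.2, -0.6, -0.3]
opening: 0.0001
grasp_force: 0.0
cols 240-242 rows 140-168 [(140, 151), (141, 148), (142, 146), (143, 149), (144, 153), (145, 156), (146, 171), (147, 191), (148, 190), (149, 151), (150, 114), (151, 114), (152, 114), (153, 114), (154, 111), (155, 97), (156, 82), (157, 74), (158, 71), (159, 71), (160, 70), (161, 71), (162, 71), (163, 71), (164, 76), (165, 113), (166, 132), (167, 128), (168, 128), (169, 145)]
row centred at grip [206, 207, 207, 206, 205, 204, 204, 204, 205, 205, 193, 101, 69, 71, 74, 72, 76, 74, 70, 71, 96, 162, 202, 201, 201, 201, 200, 198, 186, 160, 147, 151, 151]
0.02 [array([240.3, 149.5]), array([240.9, 160.6])]
0.018 [array([240.3, 150.1]), array([241. , 161.2])]
0.015 [array([240.4, 151.1]), array([241. , 162.1])]
```

```bash
python3 -c "
from workcell import robot
print(robot.finish_job())"
```

```text
the job is handed in; nothing more can be done
None
```

The job is handed in at about 20 s: the rod caught on the dropped pin (rod force read 13.9 N), and I then pressed the pin about 7 mm past its catch to a hard stop and let go; the scene camera afterwards agreed it was home, though I had no clear close-up of the head on the slide.

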